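Screw a shoe last down through its heel well

TASK

Take the red-handled clamping screw out of the wooden stand and screw it into the green shoe last: lower it down the deep well in the heel, feel for the start of the thread at the bottom (turn it backwards under light pressure until it drops in), then screw it in clockwise until its collar is fully home on the rim of the well, and let go. Work gently: do not ram the thread insert down or wrench it round in its soft seat, do not jam the screw hard on the last, and leave the two plain pins, the tin, the brush and the hammer where they are.

Things in the scene. Friction and masses are not known exactly. Their poses are not given: they have to be found in the camera images.
- heel_screw: Red-handled clamping screw, upright in one of three holes of the stand, 160 g. Origin: centre of the underside of its steel collar (40 mm diameter, 4 mm thick), z up. Above: neck 14 mm in diameter from 4 to 14 mm, then a flat red grip bar from 14 to 44 mm, 52 mm long along its x, 14 mm thick along its y. Below: shank 14 mm in diameter, tapering to a 7 mm nose 80 mm below.
- screw_lugs (a point): Point on the screw's axis 71 mm below its collar. Its two-start thread is two opposite round lugs here, 4.5 mm thick, sticking out along the screw's +x and -x to 12 mm from the axis.
- last: The green shoe last, fixed on a steel plate on the table, 241 x 86 x 120 mm, long toe along its +x. Origin: on the table, straight below the centre of the well's rim.
- well_mouth (a point): Centre of the rim of the well in the heel of the last, 120 mm above the table. The well is vertical, 26 mm in diameter, countersunk to 34 mm at the rim (6 mm deep). Screwed fully home, the collar's underside lies on this rim; with the lugs still lying on top of the thread insert it stands about 13 mm above the rim; with the lugs dropped into the thread starts, about 3 mm above.
- insert_top (a point): Centre of the flat top of the brass thread insert, 60 mm below the rim: a ring with a 16 mm bore for the shank. Two opposite slots in it, each 0.85 rad wide and 10.5 mm deep, are the thread starts. This point does not turn with them: their direction differs each time, is unrelated to the last's and must be felt for.
- well_axis (a point): A point on the well's axis at table height. The thread: from the floor of each slot a covered right-handed groove runs clockwise (seen from above), sinking 2.8 mm per rad, 2 mm of play up and down. From where the lugs drop in to where the collar meets the rim takes 1.1 to 1.8 rad; the groove ends in a stop some 0.4 rad later.
- thread_sink (a joint): How far the insert is pressed down in its sprung seat (m): 0 at rest, positive down. It takes 3.2 N to start and 0.8 N more per mm; beyond 7 mm the seat is damaged.
- thread_twist (a joint): How far the insert is wrenched round in its soft seat (rad): 0 at rest, positive anticlockwise seen from above, 0.8 N m per rad; beyond 0.3 rad either way the seat is damaged.
- stand: The fixed wooden stand: 64 x 290 mm, top face 100 mm above the table. Origin: under its centre on the table; three holes 29 mm in diameter in a row along its y axis, 95 mm apart, the middle one at its centre. The screw's and pins' collars rest on its top face.
- pin_blue: A blue-handled plain pin of the same size and shape as the screw but without lugs, in another hole of the stand. To be left alone.
- pin_black: A black-handled plain pin like the blue one, in the third hole. To be left alone.
- polish: A flat black tin, 68 mm in diameter and 28 mm high, on the table beyond the stand. Origin under its centre. To be left alone.
- brush: A brush lying on the table, to the left between robot and last. To be left alone.
- hammer: A hammer lying on the table. To be left alone.
Not all that is in view belongs to the job. Leave any orange or purple look-alike of the heel_screw alone.

How it is judged (in metres and radians):
On the way:
1. the screw has been lifted out and its nose brought into the well (horizontal distance between heel_screw and well_mouth below 0.012 m and z of heel_screw in the frame of well_mouth between 0.005 and 0.07 m), for 0.1 s.
At the end, for the whole second after the job is handed in: The red-handled screw is threaded in with its collar on the rim of the well (within 1.5 mm of touching, centred within 4 mm, upright within 0.06 rad), the insert is not pressed down (under 2 mm), and the screw is released and at rest (horizontal distance between heel_screw and well_mouth below 0.004 m and z of heel_screw in the frame of well_mouth between -0.003 and 0.0015 m and angle between heel_screw's own z axis and vertical below 0.06 rad and value of joint thread_sink below 0.002 m and linear speed of heel_screw below 0.02 m/s).
It fails at once if the thread insert is rammed down more than 7 mm (value of joint thread_sink above 0.007 m).
It fails at once if the thread insert is wrenched round more than 0.3 rad (value of joint thread_twist above 0.3 rad or value of joint thread_twist below -0.3 rad).
It fails at once if the screw is jammed on the last with more than 50 N (contact force between heel_screw and last above 50 N).
It fails at once if a plain pin, the tin, the brush or the hammer is moved more than 25 mm (distance of any of pin_blue, pin_black, polish, brush, hammer from where it was at the start of the episode above 0.025 m).
It also fails if it takes over 72 s, if anything falls off the work surface, if the arm or the gripper's body presses on something with over 40 N, if the wrist force passes 120 N, or if a joint passes its speed limit or range.

ROBOT

A 6-joint arm with a two-finger parallel gripper is mounted at the origin on the work surface. World frame = base frame: x ahead of the robot, y to its left, z up, the work surface at z = 0. Lengths are in mm, angles in rad, forces in N, time in s.
With the tool pointing down it reaches from about 350 to 975 mm from the base axis. Payload 7.1 kg.
Tool frame: the origin (TCP) lies on the mounting face of the last link; the fingertips stand 182 mm ahead of it and the grasp point (between the pads) lies 163 mm ahead of it (ctrl.tip_reach is the distance from the TCP to the fingertips, in mm); z points along the fingers, y is the direction in which the jaws open and shut (so a half turn about z gives the same grasp; the last joint's range is limited). The gripper opens to 88 mm and grips with 3 to 60 N. Pads are 20 mm wide; open, the fingers measure 115 mm over their backs; the gripper's body (75 mm by 178 mm) begins 61 mm behind the grasp point.
Start: joints at [1.22, 0.423, 1.63, -0, 1.089, -0.019], TCP at [203.559, 590.906, 404.675] pointing down, gripper open.
Joint ranges: [-3, 3], [-0.9, 2.11], [0.09, 2.58], [-1.31, 4.45], [0.11, 2.69], [-2.54, 2.54]. Speed limits (rad/s): [2.39, 2.39, 3.01, 3.14, 3.14, 3.14].

INTERFACE

Orientations are given as a rotation vector (axis times angle).
In Python, from workcell import ctrl gives the robot as it stands.
- The arm moves only by the tool jog_arm, never from a script. Its argument "steps" is a list that holds one entry, the list of rows, each a list of 7 numbers: the shift along the tool's x, y, z in m, then the turn, a rotation vector about the tool's x, y, z in degrees, then the gripper's target within -1 to 1 (shut at 1, half-way at 0, fully open at -1). A call has 1 to 20 rows; each row shifts and turns the commanded pose from where the row before left it, along the tool's axes as they then stand; what a row does not reach is not made up. A row lasts 1/12 s, in which the tool goes at most 41.7 mm and 7.16 degrees, less where a joint would pass 70% of its speed; a pose out of reach is approached as far as the arm can. A call is refused whole if a number of a shift passes 0.0417 or a number of a turn 7.16, either way. A call with a gripper value outside its range is refused whole. The fingers move at their own pace and stop on an object; the grip force is fixed at half the most. Time passes only in rows, so rows that do not move let the fingers close. It gives the time, the measured TCP pose, the force and the opening at its end, in the units of the state.
- ctrl.get_obs(): the state, without advancing time (a new reading comes with each control period).
- ctrl.get_image(name): name is "side" or "top"; returns the picture (384x512x3 uint8, red, green, blue); there is no depth.
- ctrl.camera_info(name): a dict with "fx", "fy", "cx", "cy" (pixels), "origin" and "attitude" of the camera in the world. Camera axes: x right, y down, z forward; pixel columns grow to the right and rows downward; lengths in mm; the calibration is good to about 2 mm. A picture is of the moment at which its call begins. camera_info takes no time and is no camera call.
- ctrl.close_job(): hands the job in, once; it reports no verdict.
Trained networks look in the newest picture that a camera, given by its name, has taken for a name from the list of things; names that differ only in an ending like _2 or _b are one class to them, and where a whole thing is asked for, a point or a joint stands for the part that bears it (a point fixed in the world has none). Each returns a list of dicts, best first, with "p" (0 to 1); they miss things now and then, are a little off and sometimes report something else, mostly with a low value. They report only what shows in the picture. A call takes as long as a camera call. They do not tell look-alikes from the thing itself.
- ctrl.look_for(thing, camera): "bbox" ([left, top, right, bottom] in pixels, round what is visible of it).
- ctrl.trace(thing, camera): "pixels" (384x512 bool, what is visible of it) and "bbox" ([left, top, right, bottom] in pixels, round what is visible of it).
- ctrl.landmark_of(thing, camera): "uv" ([column, row] in pixels: a listed point, or the origin of a listed thing).
The state is a dict: "t": time; "qpos": joint angles; "qvel": joint speeds; "joint_torque": joint torques, N m; "ee_pos": TCP position; "orientation": TCP orientation; "ft_force": force on the tool from outside, world axes, zero at the start; "moment": the same for the moment, N m; "width": finger opening in mm.
Only numpy, scipy, OpenCV 4.12 (cv2) and the standard library are available. Lean on these libraries where they do the work, as an engineer would, in place of code of your own. Each camera call takes 0.05 s, during which the arm holds its last target.

## Working session

There is one attempt and no reset: what is moved stays moved. The work goes in short steps, Python scripts to look and compute and a tool call to move; the robot and the scene stay as the last step left them, time stands still between calls to the robot, and variables do not carry over. Pictures are saved under pics/ and viewed, and the job is handed in when it is done.

Besides the shell and the picture viewer there is one more tool, called after "Call:" as name([rows], argument=value, ...), one row to a line, values as JSON. jog_arm: Moves the arm, as the interface text tells. Its arguments: {"type":"object","properties":{"steps":{"type":"array"}},"required":["steps"]}

```bash
mkdir -p pics; ls
python3 - <<'E'
from workcell import ctrl
import cv2
print(ctrl.get_obs())
for c in("side","top"):
    im=ctrl.get_image(c); cv2.imwrite(f"pics/{c}0.png",im[...,::-1]); print(ctrl.camera_info(c))
    for n in("heel_screw","last","stand"):
        for d in ctrl.look_for(n,c)[:3]: print(c,n,d)
E
```

```text
pics
{'t': 0.0, 'qpos': array([ 1.21999760e+00,  4.23783687e-01,  1.63065962e+00,  2.60114074e-05,
        1.08860978e+00, -1.90170680e-02]), 'qvel': array([ 0.00110732,  0.000157  ,  0.00140217,  0.0002457 , -0.00029159,
        0.00069922]), 'joint_torque': array([ 1.33476264e-03, -5.44630408e+01, -2.73664784e+01,  6.43362058e-02,
        2.29084870e-02, -1.43903580e-04]), 'ee_pos': array([203.46907092, 590.66383537, 403.94912545]), 'orientation': array([-5.18744828e-01, -3.09817266e+00,  2.24807791e-03]), 'ft_force': array([ 0.34346425, -0.00693016, -0.65883507]), 'moment': array([0.03427635, 0.04595517, 0.00638959]), 'width': 87.82528017171605}
{'fx': 428.9971885319355, 'fy': 428.9971885319355, 'cx': 261.31196724389014, 'cy': 196.93395612321154, 'origin': array([  43.26546052, -635.72586609,  724.1997317 ]), 'attitude': array([-2.13183425,  0.64978618, -0.34193552])}
side heel_screw {'bbox': [260.9, 249.8, 285.0, 301.2], 'p': 0.84}
side heel_screw {'bbox': [215.0, 239.5, 241.4, 284.6], 'p': 0.81}
side heel_screw {'bbox': [303.4, 296.2, 329.0, 346.8], 'p': 0.69}
side last {'bbox': [220.7, 177.9, 317.6, 236.4], 'p': 0.55}
side stand {'bbox': [284.6, 222.2, 413.9, 349.8], 'p': 0.95}
{'fx': 353.19000345567946, 'fy': 353.19000345567946, 'cx': 255.18624163347584, 'cy': 195.96814392632274, 'origin': array([415.15101841,  49.79655272, 979.82559371]), 'attitude': array([-2.20953203,  2.14839175, -0.15853329])}
top heel_screw {'bbox': [308.9, 231.7, 334.7, 243.6], 'p': 0.65}
top heel_screw {'bbox': [279.8, 250.4, 295.2, 267.9], 'p': 0.54}
top heel_screw {'bbox': [301.8, 178.6, 321.4, 202.5], 'p': 0.48}
top last {'bbox': [204.7, 131.9, 252.8, 228.5], 'p': 0.86}
top stand {'bbox': [286.9, 170.0, 407.3, 216.5], 'p': 0.8}
```

View pics/side0.png

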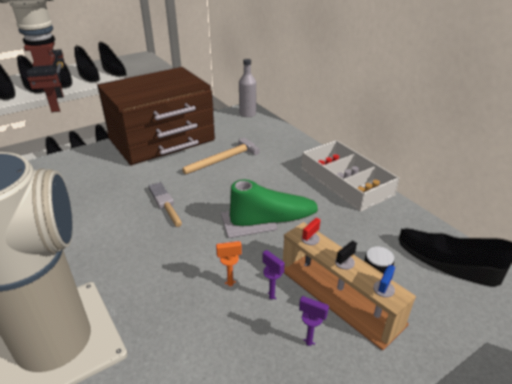

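View pics/top0.png

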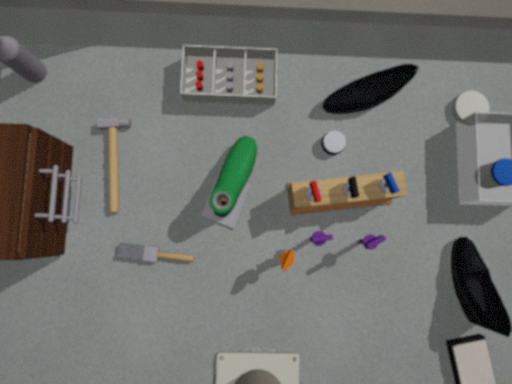

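The red-handled one shows at side (312,229) and top (315,190), in the stand hole nearest the last. The orange one (top 288,260) and the two purple ones (320,238 and 372,241) stand free on the table and are look-alikes. Black (352,187) and blue (391,183) are the pins.

```bash
cat > h.py <<'E'
from workcell import ctrl
import numpy as np, cv2
from scipy.spatial.transform import Rotation as R
def ray(c,uv):
    i=ctrl.camera_info(c); d=np.array([(uv[0]-i['cx'])/i['fx'],(uv[1]-i['cy'])/i['fy'],1.])
    return np.array(i['origin']),R.from_rotvec(i['attitude']).as_matrix()@d
def atz(c,uv,z):
    o,d=ray(c,uv); return o+d*(z-o[2])/d[2]
def tri(uvs,uvt):
    o1,d1=ray("side",uvs);o2,d2=ray("top",uvt)
    s=np.linalg.lstsq(np.stack([d1,-d2],1),o2-o1,rcond=None)[0]
    a=o1+s[0]*d1;b=o2+s[1]*d2
    return (a+b)/2,np.linalg.norm(a-b)
def proj(c,p):
    i=ctrl.camera_info(c); q=R.from_rotvec(i['attitude']).as_matrix().T@(np.array(p)-i['origin'])
    return np.array([i['fx']*q[0]/q[2]+i['cx'],i['fy']*q[1]/q[2]+i['cy']])
E
python3 - <<'E'
from h import *
S=cv2.cvtColor
for c,b in(("side",(200,165,420,355)),("top",(190,120,420,280))):
    im=ctrl.get_image(c)
    cr=im[b[1]:b[3],b[0]:b[2],::-1]; cv2.imwrite(f"pics/{c}1.png",cv2.resize(cr,None,fx=3,fy=3,interpolation=2))
    for n in("heel_screw","screw_lugs","well_mouth","last","stand","pin_blue","pin_black"):
        for d in ctrl.landmark_of(n,c)[:4]: 
            zz={"heel_screw":100,"pin_blue":100,"pin_black":100,"well_mouth":120,"last":0,"stand":0,"screw_lugs":29}[n]
            print(c,n,np.round(d['uv'],1),d['p'],atz(c,d['uv'],zz).round(1))
E
```

```text
side heel_screw [311.  320.9] 0.94 [ 390.1 -293.2  100. ]
side heel_screw [274.  271.8] 0.89 [ 404.3 -161.2  100. ]
side heel_screw [224.7 259.3] 0.8 [340.6 -77.1 100. ]
side heel_screw [308.4 238.2] 0.72 [ 524.2 -121.8  100. ]
side screw_lugs [308.6 341.6] 0.95 [ 395.7 -288.1   29. ]
side screw_lugs [274.8 294.3] 0.89 [ 409.5 -160.2   29. ]
side screw_lugs [304.3 262.4] 0.6 [ 519.3 -121.6   29. ]
side screw_lugs [232.6 280.6] 0.58 [356.  -78.8  29. ]
side well_mouth [246.8 182.2] 0.65 [512.7 107.5 120. ]
side last [244.6 225.4] 0.97 [494.1  91.1   0. ]
side last [377.8 264. ] 0.34 [ 680.2 -200.2    0. ]
side stand [336.8 295. ] 0.94 [ 535.9 -216.7    0. ]
side pin_blue [385.1 285.7] 0.74 [ 560.9 -309.   100. ]
side pin_black [342.  262.2] 0.58 [ 535.1 -216.3  100. ]
side pin_black [338.4 294.7] 0.47 [ 470.9 -275.7  100. ]
top heel_screw [307.5 191.2] 0.82 [ 530.7 -110.   100. ]
top heel_screw [320.8 237. ] 0.69 [ 416.7 -144.4  100. ]
top heel_screw [368.8 238.7] 0.5 [ 415.6 -265.4  100. ]
top heel_screw [284.8 257.4] 0.47 [364.3 -55.3 100. ]
top screw_lugs [360. 239.] 0.8 [ 414.2 -266.8   29. ]
top screw_lugs [314.7 237.4] 0.56 [ 415.3 -143.6   29. ]
top well_mouth [219.  201.6] 0.75 [495.9 110.3 120. ]
top last [223.2 200.3] 0.84 [511.1 107.2   0. ]
top last [327.7 144.1] 0.67 [ 681.4 -185.     0. ]
top stand [352.2 188.9] 0.15 [ 554.2 -255.2    0. ]
top pin_blue [390.4 185.9] 0.5 [ 550.8 -322.5  100. ]
top pin_black [351.1 195.1] 0.75 [ 524.1 -221.1  100. ]
```

View pics/side1.png

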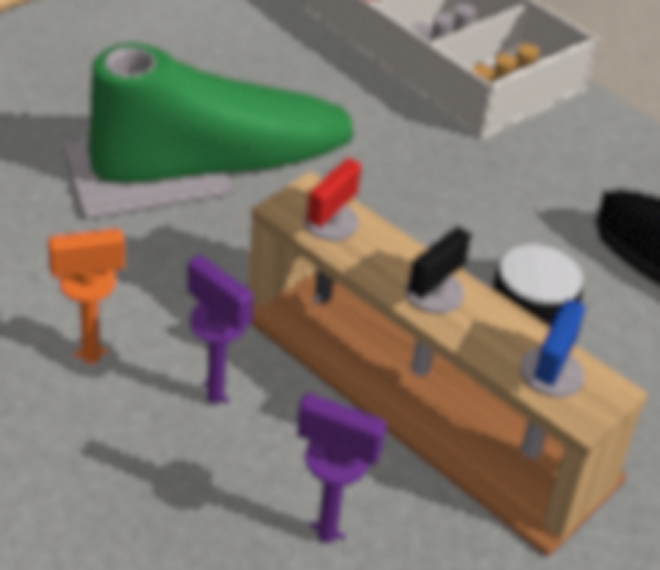

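View pics/top1.png

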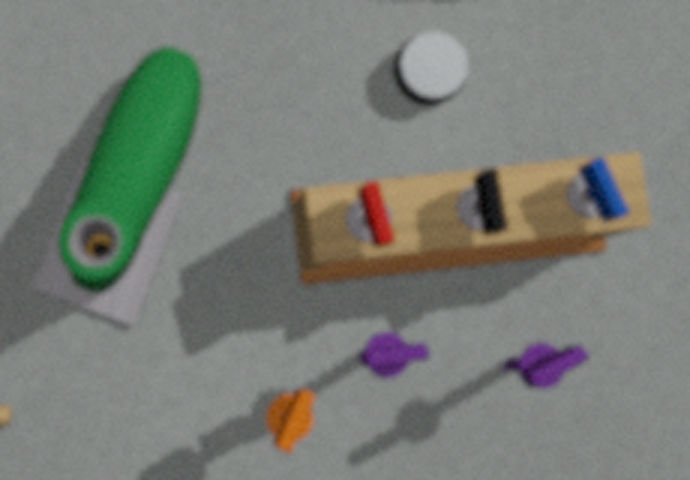

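The red-handled screw is the only red one and sits in the stand: top crop (376,213), side crop (335,190). The well mouth is at about (223,200) in top and (243,186) in side. Next I fit the bar box and the rim to the pictures.

```bash
cat > fit.py <<'E'
from h import *
from scipy.optimize import minimize
def redsoft(im):
    f=im.astype(float); return (f[...,0]-np.maximum(f[...,1],f[...,2]))
def bar(x,y,yaw,zc,tilt=0):
    P=[]
    for a in(-26,26):
        for b in(-7,7):
            for z in(14,44):
                P.append([x+a*np.cos(yaw)-b*np.sin(yaw),y+a*np.sin(yaw)+b*np.cos(yaw),zc+z])
    return P
def render(c,P,K=8,win=None):
    x0,y0,x1,y1=win
    uv=np.array([proj(c,p) for p in P])
    h=cv2.convexHull(((uv+0.5-[x0,y0])*K*16).astype(np.int32))
    m=np.zeros(((y1-y0)*K,(x1-x0)*K),np.uint8); cv2.fillConvexPoly(m,h,255,shift=4)
    m=cv2.resize(m,(x1-x0,y1-y0),interpolation=cv2.INTER_AREA)
    return cv2.GaussianBlur(m,(0,0),0.8)/255.
def fitbar(ims,wins,zc,x0,free_z=False):
    obs={}
    for c in ims:
        w=wins[c]; s=redsoft(ims[c])[w[1]:w[3],w[0]:w[2]]; obs[c]=np.clip(s/120,0,1)
    def cost(p):
        z=zc if not free_z else p[3]*10
        return sum(((render(c,bar(p[0]*10,p[1]*10,p[2],z),win=wins[c])-obs[c])**2).sum() for c in ims)
    best=None
    for dy in(-.4,0,.4):
        p0=[x0[0]/10,x0[1]/10,x0[2]+dy]+([zc/10] if free_z else [])
        s=[p0]+[list(np.array(p0)+np.eye(len(p0))[i]*(.6 if i!=2 else .2)) for i in range(len(p0))]
        r=minimize(cost,p0,method="Nelder-Mead",options=dict(initial_simplex=s,xatol=1e-3,fatol=1e-3,maxiter=250))
        if best is None or r.fun<best.fun: best=r
    return best.x,best.fun
def rim(c,im,win):
    x0,y0,x1,y1=win; f=cv2.resize(im[y0:y1,x0:x1],None,fx=6,fy=6,interpolation=cv2.INTER_CUBIC).astype(float)
    g=((f[...,1]-f[...,0])>25).astype(np.uint8)
    n,l,st,ce=cv2.connectedComponentsWithStats(1-g)
    cs=[(st[i,4],i) for i in range(1,n) if st[i,0]>0 and st[i,1]>0 and st[i,0]+st[i,2]<g.shape[1] and st[i,1]+st[i,3]<g.shape[0]]
    a,i=max(cs); m=(l==i).astype(np.uint8)
    k=cv2.findContours(m,0,1)[0][0]; e=cv2.fitEllipse(k)
    return (np.array(e[0])+.5)/6-.5+[x0,y0], np.array(e[1])/6
E
python3 - <<'E'
from fit import *
ims={c:ctrl.get_image(c) for c in("side","top")}
w={"side":(290,205,335,255),"top":(295,170,330,210)}
x0=(525,-118,1.7)
for k in(["side"],["top"],["side","top"]):
    print(k,fitbar({c:ims[c] for c in k},w,100,x0))
print("freez",fitbar(ims,w,100,x0,True))
a=rim("side",ims["side"],(222,172,270,200));b=rim("top",ims["top"],(205,185,240,220))
print(a,b,atz("side",a[0],120),atz("top",b[0],120),tri(a[0],b[0]))
E
```

```text
['side'] (array([ 52.67770847, -12.41803852,   3.49239411]), np.float64(63.09016820453672))Traceback (most recent call last):
  File "<stdin>", line 6, in <module>
  File "fit.py", line 30, in fitbar
    r=minimize(cost,p0,method="Nelder-Mead",options=dict(initial_simplex=s,xatol=1e-3,fatol=1e-3,maxiter=250))
    res = _minimize_neldermead(fun, x0, args, callback, bounds=bounds,
                               **options)
    fxr = func(xr)
    fx = function(np.copy(x), *(wrapper_args + args))
  File "fit.py", line 25, in cost
    return sum(((render(c,bar(p[0]*10,p[1]*10,p[2],z),win=wins[c])-obs[c])**2).sum() for c in ims)
  File "fit.py", line 25, in <genexpr>
    return sum(((render(c,bar(p[0]*10,p[1]*10,p[2],z),win=wins[c])-obs[c])**2).sum() for c in ims)
                 ~~~~~~^^^^^^^^^^^^^^^^^^^^^^^^^^^^^^^^^^^^^^^^^^^
  File "fit.py", line 14, in render
    uv=np.array([proj(c,p) for p in P])
                 ~~~~^^^^^
  File "h.py", line 15, in proj
    i=ctrl.camera_info(c); q=R.from_rotvec(i['attitude']).as_matrix().T@(np.array(p)-i['origin'])
ValueError: time passes only in moves, steps and waits
```

```bash
python3 - <<'E'
s=open('h.py').read()
s=s.replace("def ray(","_I={}\ndef info(c):\n    if c not in _I: _I[c]=ctrl.camera_info(c)\n    return _I[c]\ndef ray(",1)
h,t=s.split("def ray(",1); t=t.replace("ctrl.camera_info(","info(")
open('h.py','w').write(h+"def ray("+t)
f=open('fit.py').read().replace("np.clip(s/120,0,1)","np.clip((s-50)/60,0,1)")
open('fit.py','w').write(f)
E
cat > m.py <<'E'
from fit import *
ims={c:ctrl.get_image(c) for c in("side","top")}
w={"side":(290,205,335,255),"top":(295,170,330,210)}
x0=(525,-118,1.7)
for c in ims:
    s=redsoft(ims[c])[w[c][1]:w[c][3],w[c][0]:w[c][2]]; print(c,(s>50).sum(),np.percentile(s,[50,90,95,99,100]))
for k in(["side"],["top"],["side","top"]):
    print(k,fitbar({c:ims[c] for c in k},w,100,x0))
print("freez",fitbar(ims,w,100,x0,True))
a=rim("side",ims["side"],(222,172,270,200));b=rim("top",ims["top"],(205,185,240,220))
print(a,b,atz("side",a[0],120),atz("top",b[0],120),tri(a[0],b[0]))
E
python3 m.py
```

```text
side 256 [ 18.   72.1 136.  160.  165. ]
top 142 [ 22.   52.2 112.  136.  142. ]
['side'] (array([ 52.8641891 , -12.36012704,   3.5635451 ]), np.float64(32.670453671664745))
['top'] (array([ 52.84520601, -12.45844763,   3.45221258]), np.float64(43.756295655517114))
['side', 'top'] (array([ 52.81663345, -12.3873158 ,   3.56246528]), np.float64(78.4272952710496))
freez (array([ 52.87545168, -12.32625796,   3.55454036,   9.88223978]), np.float64(78.46195886197617))
(array([242.65325038, 185.03430557]), array([ 9.64777629, 16.16324234])) (array([221.15087763, 200.12706884]), array([16.19423294, 16.52892812])) [497.57438005 102.77846159 120.        ] [499.6444008  105.20820026 120.        ] (array([499.60851624, 105.50685321, 117.662193  ]), np.float64(0.6072335650425126))
```

```bash
cat > m.py <<'E'
from fit import *
ims={c:ctrl.get_image(c) for c in("side","top")}
w={"side":(290,205,335,255),"top":(295,170,330,210)}
x0=(528,-124,.35); out=[]
for k in(["side"],["top"],["side","top"]):
    r=fitbar({c:ims[c] for c in k},w,100,x0); print(k,r)
for c in ims:
    W=w[c]; b=cv2.resize(ims[c][W[1]:W[3],W[0]:W[2],::-1],None,fx=8,fy=8,interpolation=2)
    uv=np.array([proj(c,p) for p in bar(r[0][0]*10,r[0][1]*10,r[0][2],100)])
    h=cv2.convexHull(((uv+.5-W[:2])*8).astype(np.int32)); cv2.polylines(b,[h],True,(0,255,0),1)
    out.append(cv2.copyMakeBorder(b,0,400-b.shape[0],0,0,0))
cv2.imwrite("pics/ov.png",np.hstack(out))
d=ctrl.trace("well_mouth","top")
E
python3 m.py
```

```text
['side'] (array([ 52.83321597, -12.39118707,   0.42355658]), np.float64(32.78900711264898))
['top'] (array([ 52.87321875, -12.40052398,   0.28724794]), np.float64(43.19612937331796))
['side', 'top'] (array([ 52.81342808, -12.38992833,   0.40448716]), np.float64(78.12089196462898))
```

View pics/ov.png

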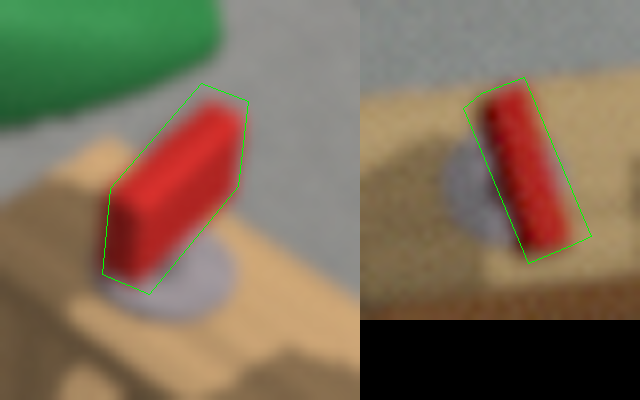

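The fit gives the screw axis at about (528, -124) with bar yaw about 0.35. Moving over it, gripper half open.

Call:
jog_arm([
  [[-0.0225, -0.02375, 0, 0, 0, 0, 0], [-0.0225, -0.02375, 0, 0, 0, 0, 0], [-0.0225, -0.02375, 0, 0, 0, 0, 0], [-0.0225, -0.02375, 0, 0, 0, 0, 0], [-0.0225, -0.02375, 0, 0, 0, 0, 0], [-0.0225, -0.02375, 0, 0, 0, 0, 0], [-0.0225, -0.02375, 0, 0, 0, 0, 0], [-0.0225, -0.02375, 0, 0, 0, 0, 0], [-0.0225, -0.02375, 0, 0, 0, 0, 0], [-0.0225, -0.02375, 0, 0, 0, 0, 0], [-0.0225, -0.02375, 0, 0, 0, 0, 0], [-0.0225, -0.02375, 0, 0, 0, 0, 0]],
])

```text
t: 2.55
ee_pos: [366.4, 232.0, 405.0]
orientation: [0.518, 3.098, 0.001]
ft_force: [0.9, 0.5, 0.6]
width: 43.7
```

Call:
jog_arm([
  [[-0.0225, -0.02375, 0, 0, 0, 0, 0], [-0.0225, -0.02375, 0, 0, 0, 0, 0], [-0.0225, -0.02375, 0, 0, 0, 0, 0], [-0.0225, -0.02375, 0, 0, 0, 0, 0], [-0.0225, -0.02375, 0, 0, 0, 0, 0], [-0.0225, -0.02375, 0, 0, 0, 0, 0], [-0.0225, -0.02375, 0, 0, 0, 0, 0], [-0.0225, -0.02375, 0, 0, 0, 0, 0], [-0.0225, -0.02375, 0, 0, 0, 0, 0], [-0.0225, -0.02375, 0, 0, 0, 0, 0], [-0.0225, -0.02375, 0, 0, 0, 0, 0], [-0.0225, -0.02375, 0, 0, 0, 0, 0]],
])

```text
t: 3.55
ee_pos: [528.9, -125.6, 404.8]
orientation: [0.519, 3.098, 0.0]
ft_force: [0.5, -0.4, -0.4]
width: 44.0
```

Call:
jog_arm([
  [[0, 0, 0, 0, 0, 7.05, 0], [0, 0, 0, 0, 0, 7.05, 0], [0, 0, 0, 0, 0, 7.05, 0], [0, 0, 0, 0, 0, 7.05, 0], [0, 0, 0, 0, 0, 7.05, 0], [0, 0, 0, 0, 0, 7.05, 0], [0, 0, 0, 0, 0, 7.05, 0], [0, 0, 0, 0, 0, 7.05, 0], [0, 0, 0, 0, 0, 7.05, 0], [0, 0, 0, 0, 0, 7.05, 0], [0, 0, 0, 0, 0, 7.05, 0], [0, 0, 0, 0, 0, 7.05, 0], [0, 0, 0, 0, 0, 7.05, 0], [0, 0, 0, 0, 0, 7.05, 0], [0, 0, 0, 0, 0, 7.05, 0], [0, 0, 0, 0, 0, 7.05, 0], [0, 0, 0, 0, 0, 7.05, 0], [0, 0, 0, 0, 0, 7.05, 0], [0, 0, 0, 0, 0, 7.05, 0], [0, 0, 0, 0, 0, 7.05, 0]],
])

```text
t: 5.22
ee_pos: [528.4, -123.9, 404.8]
orientation: [3.096, 0.536, 0.0]
ft_force: [-0.3, 0.5, 0.3]
width: 44.1
```

Call:
jog_arm([
  [[0, 0, 0, 0, 0, 0, 0], [0, 0, 0, 0, 0, 0, 0]],
])

```text
t: 5.38
ee_pos: [528.4, -123.9, 404.7]
orientation: [3.093, 0.551, 0.0]
ft_force: [-0.3, 0.3, 0.1]
width: 43.6
```

Call:
jog_arm([
  [[0, 0, 0.02, 0, 0, 0, 0], [0, 0, 0.02, 0, 0, 0, 0], [0, 0, 0.015, 0, 0, 0, 0], [0, 0, 0.01, 0, 0, 0, 0], [0, 0, 0, 0, 0, 0, 0]],
])

```text
t: 5.8
ee_pos: [527.8, -123.7, 337.7]
orientation: [-3.092, -0.549, 0.005]
ft_force: [0.0, -0.3, -0.0]
width: 43.9
```

```bash
cat > pic.py <<'E'
import sys
from h import *
n=sys.argv[1]; o=[]
for c,b in(("side",eval(sys.argv[2])),("top",eval(sys.argv[3]))):
    im=ctrl.get_image(c)[b[1]:b[3],b[0]:b[2],::-1]; k=min(380/im.shape[1],500/im.shape[0]); im=cv2.resize(im,None,fx=k,fy=k,interpolation=2); o.append(cv2.copyMakeBorder(im,0,500-im.shape[0],0,0,0))
cv2.imwrite(f"pics/{n}.png",np.hstack(o))
E
python3 pic.py g1 "(260,130,400,290)" "(240,120,400,280)"
```

```text
(no output)
```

View pics/g1.png

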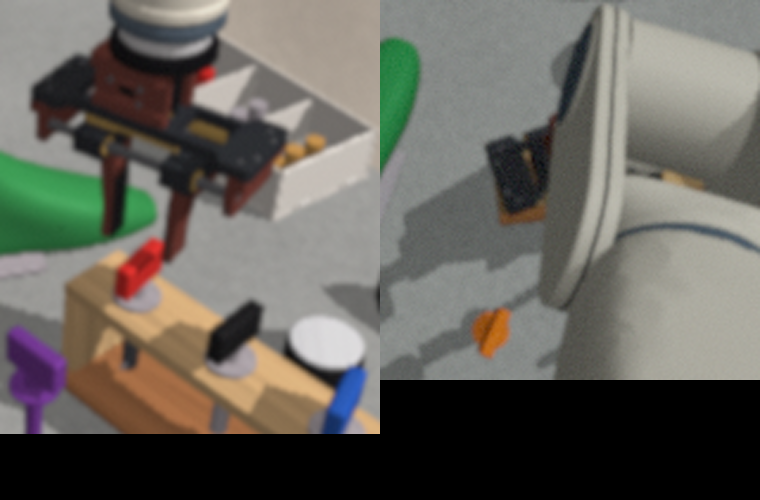

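The side view shows the two fingers straddling the red bar (crop 140,270), jaws across its thickness. The arm hides the screw in the top view. Continuing down to grasp height.

Call:
jog_arm([
  [[0, 0, 0.01, 0, 0, 0, 0], [0, 0, 0.01, 0, 0, 0, 0], [0, 0, 0.01, 0, 0, 0, 0], [0, 0, 0.008, 0, 0, 0, 0], [0, 0, 0.006, 0, 0, 0, 0], [0, 0, 0, 0, 0, 0, 0]],
])

```text
t: 6.4
ee_pos: [527.9, -123.8, 294.0]
orientation: [-3.093, -0.545, 0.004]
ft_force: [-0.1, 0.2, 0.3]
width: 44.0
```

Call:
jog_arm([
  [[0, 0, 0, 0, 0, 0, 0.3], [0, 0, 0, 0, 0, 0, 0.5], [0, 0, 0, 0, 0, 0, 0.7], [0, 0, 0, 0, 0, 0, 1], [0, 0, 0, 0, 0, 0, 1], [0, 0, 0, 0, 0, 0, 1], [0, 0, 0, 0, 0, 0, 1], [0, 0, 0, 0, 0, 0, 1]],
])

```text
t: 7.07
ee_pos: [528.5, -123.9, 296.0]
orientation: [3.094, 0.545, 0.001]
ft_force: [-0.8, 0.5, 5.4]
width: 14.0
```

Call:
jog_arm([
  [[0, 0, -0.004, 0, 0, 0, 1], [0, 0, -0.006, 0, 0, 0, 1], [0, 0, -0.01, 0, 0, 0, 1], [0, 0, -0.015, 0, 0, 0, 1], [0, 0, -0.015, 0, 0, 0, 1], [0, 0, 0, 0, 0, 0, 1]],
])

```text
t: 7.57
ee_pos: [529.4, -124.2, 348.9]
orientation: [3.092, 0.545, 0.007]
ft_force: [0.7, 0.7, -0.6]
width: 13.4
```

```bash
python3 pic.py g2 "(260,130,400,290)" "(240,120,400,280)"
```

```text
(no output)
```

View pics/g2.png

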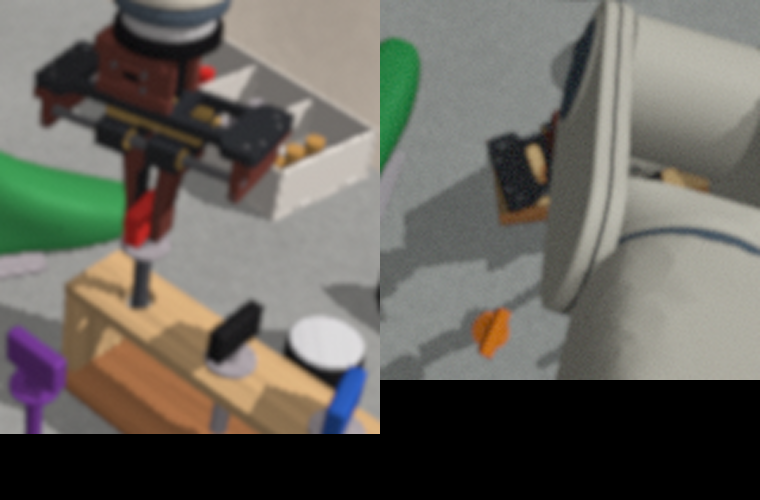

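The screw is held, bar red between the fingers, nose just clear of the stand top in the side crop. Lifting further and carrying it over to the well.

Call:
jog_arm([
  [[0, 0, -0.015, 0, 0, 0, 1], [0, 0, -0.02, 0, 0, 0, 1], [0, 0, -0.02, 0, 0, 0, 1], [0, 0, -0.02, 0, 0, 0, 1], [0, 0, -0.01, 0, 0, 0, 1], [0.004, -0.0175, 0, 0, 0, 0, 1], [0.005, -0.0225, 0, 0, 0, 0, 1], [0.005, -0.0225, 0, 0, 0, 0, 1], [0.005, -0.0225, 0, 0, 0, 0, 1], [0.005, -0.0225, 0, 0, 0, 0, 1], [0.005, -0.0225, 0, 0, 0, 0, 1], [0.005, -0.0225, 0, 0, 0, 0, 1], [0.005, -0.0225, 0, 0, 0, 0, 1], [0.005, -0.0225, 0, 0, 0, 0, 1], [0.005, -0.0225, 0, 0, 0, 0, 1], [0.001, -0.005, 0, 0, 0, 0, 1], [0, 0, 0, 0, 0, 0, 1]],
])

```text
t: 9.08
ee_pos: [498.1, 105.6, 429.8]
orientation: [3.093, 0.549, -0.002]
ft_force: [-0.6, -1.1, -1.6]
width: 13.9
```

Call:
jog_arm([
  [[0, 0, 0, 0, 0, -5, 1], [0, 0, 0, 0, 0, -6, 1], [0, 0, 0, 0, 0, -6, 1], [0, 0, 0, 0, 0, -6, 1], [0, 0, 0, 0, 0, -6, 1], [0, 0, 0, 0, 0, -6, 1], [0, 0, 0, 0, 0, -6, 1], [0, 0, 0, 0, 0, -5, 1], [0, 0, 0, 0, 0, 0, 1], [0, 0, 0, 0, 0, 0, 1]],
])

```text
t: 9.92
ee_pos: [498.6, 103.7, 430.3]
orientation: [-2.638, -1.706, 0.001]
ft_force: [0.4, -0.3, -2.1]
width: 13.8
```

```bash
python3 pic.py w1 "(160,50,330,250)" "(150,100,310,260)"; python3 -c "
from workcell import ctrl
o=ctrl.get_obs();print(o['qpos'],o['ee_pos'],o['ft_force'],o['moment'])"
```

```text
[ 1.82401859e-01  2.20925827e-01  1.85831835e+00 -2.23446816e-04
  1.06281545e+00  6.04613957e-01] [498.56554666 104.03681799 430.41352192] [-0.0583902  -0.12383672 -1.71469884] [-0.0780877   0.05646895 -0.00311374]
```

View pics/w1.png

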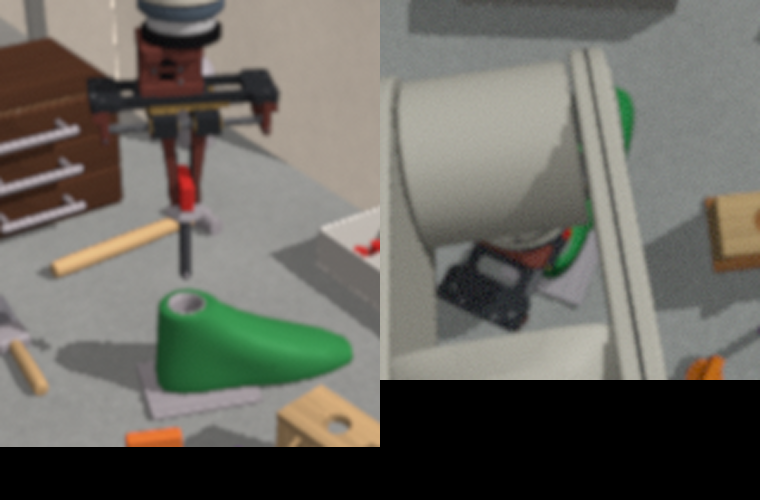

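```bash
cat > ov2.py <<'E'
import sys
from fit import *
n=sys.argv[1]; cx,cy,cz=map(float,sys.argv[2:5]); wx,wy=map(float,sys.argv[5:7]); yaw=float(sys.argv[7])
im=ctrl.get_image("side"); W=(195,100,295,250) if len(sys.argv)<9 else eval(sys.argv[8]); k=min(7.5,580/(W[3]-W[1]))
b=cv2.resize(im[W[1]:W[3],W[0]:W[2],::-1],None,fx=k,fy=k,interpolation=2)
T=np.linspace(0,2*np.pi,40)
def cyl(r,x,y,z): return [[x+r*np.cos(t),y+r*np.sin(t),z] for t in T]
def dr(P,col,hull=False):
    uv=((np.array([proj("side",p) for p in P])+.5-W[:2])*k).astype(np.int32)
    cv2.polylines(b,[cv2.convexHull(uv)],True,col,1)
dr(bar(cx,cy,yaw,cz),(0,255,0))
dr(cyl(20,cx,cy,cz)+cyl(20,cx,cy,cz+4),(0,255,255)); dr(cyl(7,cx,cy,cz)+cyl(3.5,cx,cy,cz-80),(255,255,0))
dr(cyl(17,wx,wy,120),(0,0,255)); dr(cyl(13,wx,wy,114),(255,0,255))
cv2.imwrite(f"pics/{n}.png",b)
E
python3 ov2.py w2 498.6 104 236.5 498.6 104 1.146
```

```text
(no output)
```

View pics/w2.png

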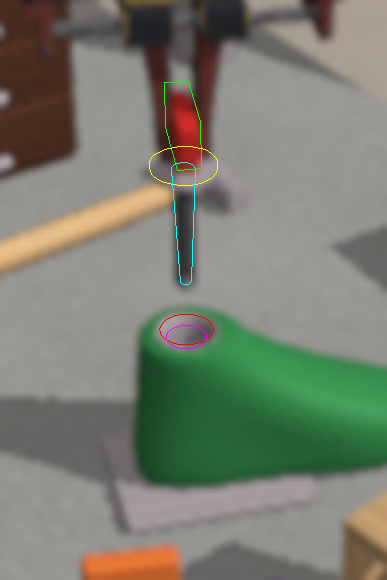

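```bash
python3 ov2.py w3 498.6 104 236.5 498.6 104 1.146 "(215,165,275,210)"; python3 -c "
from fit import *
im=ctrl.get_image('side');r=rim('side',im,(222,172,270,200));print(r,atz('side',r[0],120), proj('side',[498.6,104,120]))"
```

```text
(array([242.66553752, 185.04893366]), array([ 9.56857427, 16.10660172])) [497.56608713 102.70862909 120.        ] [242.74132609 184.6663454 ]
```

View pics/w3.png

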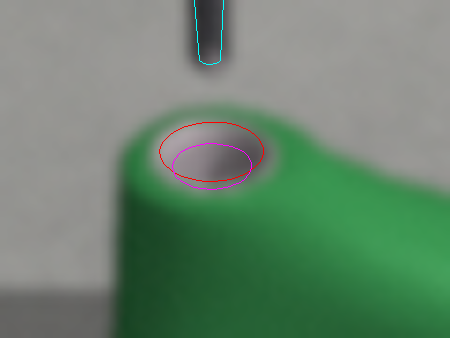

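Overlay matches the nose (210,62 in the crop) and the rim (212,152) to within about 1 mm, so I start down in stages.

Call:
jog_arm([
  [[0, 0, 0.012, 0, 0, 0, 1], [0, 0, 0.012, 0, 0, 0, 1], [0, 0, 0.01, 0, 0, 0, 1], [0, 0, 0.005, 0, 0, 0, 1], [0, 0, 0.003, 0, 0, 0, 1], [0, 0, 0.003, 0, 0, 0, 1], [0, 0, 0.003, 0, 0, 0, 1], [0, 0, 0, 0, 0, 0, 1]],
])

```text
t: 10.83
ee_pos: [498.5, 104.6, 382.4]
orientation: [-2.635, -1.711, 0.0]
ft_force: [-0.1, -0.8, -2.2]
width: 13.6
```

```bash
python3 pic.py w4 "(205,130,285,220)" "(150,100,310,260)"
```

```text
(no output)
```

View pics/w4.png

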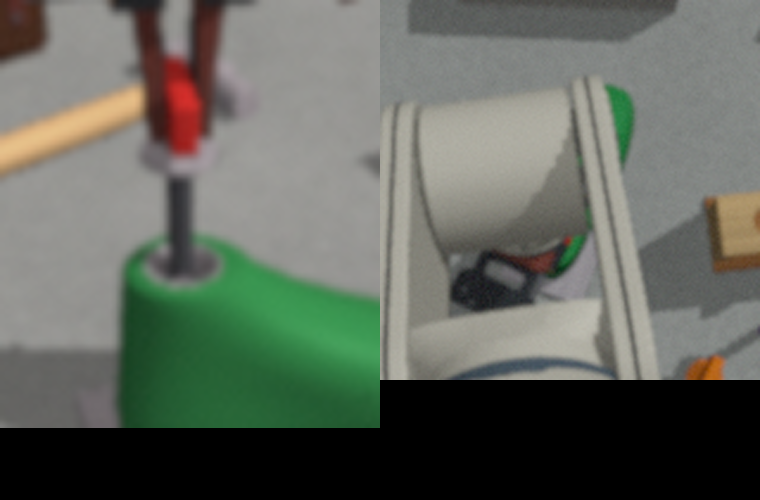

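The nose is inside the rim at about (182,262) in the side crop, a touch left of centre. Continuing gently and watching the forces.

Call:
jog_arm([
  [[0, 0, 0.002, 0, 0, 0, 1], [0, 0, 0.002, 0, 0, 0, 1], [0, 0, 0.002, 0, 0, 0, 1], [0, 0, 0, 0, 0, 0, 1]],
])

```text
t: 11.27
ee_pos: [498.5, 104.7, 376.4]
orientation: [-2.635, -1.711, -0.0]
ft_force: [0.1, -0.3, -2.4]
width: 14.2
```

Call:
jog_arm([
  [[0, 0, 0.002, 0, 0, 0, 1], [0, 0, 0.002, 0, 0, 0, 1], [0, 0, 0.002, 0, 0, 0, 1], [0, 0, 0, 0, 0, 0, 1]],
])

```text
t: 11.6
ee_pos: [498.5, 104.7, 370.3]
orientation: [-2.635, -1.711, 0.0]
ft_force: [1.2, -0.2, -1.4]
width: 14.0
```

Call:
jog_arm([
  [[0, 0, 0.003, 0, 0, 0, 1], [0, 0, 0.003, 0, 0, 0, 1], [0, 0, 0.003, 0, 0, 0, 1], [0, 0, 0.003, 0, 0, 0, 1], [0, 0, 0, 0, 0, 0, 1]],
])

```text
t: 12.02
ee_pos: [498.4, 104.7, 358.0]
orientation: [-2.635, -1.711, 0.001]
ft_force: [0.8, 0.8, -2.7]
width: 13.7
```

Call:
jog_arm([
  [[0, 0, 0.003, 0, 0, 0, 1], [0, 0, 0.003, 0, 0, 0, 1], [0, 0, 0.003, 0, 0, 0, 1], [0, 0, 0.003, 0, 0, 0, 1], [0, 0, 0, 0, 0, 0, 1]],
])

```text
t: 12.43
ee_pos: [498.4, 104.6, 346.1]
orientation: [-2.635, -1.711, 0.001]
ft_force: [-0.2, 1.4, -2.3]
width: 14.1
```

```bash
cat > s.py <<'E'
from workcell import ctrl
import numpy as np
np.set_printoptions(precision=3,suppress=True)
o=ctrl.get_obs();print(o['t'],o['qpos'][[0,5]],o['ee_pos'],o['ft_force'],o['moment'],o['orientation'],o['width'])
E
python3 s.py
```

```text
12.4333 [0.184 0.603] [498.434 104.648 346.067] [-0.165  1.446 -2.342] [ 0.221 -0.135 -0.024] [-2.635 -1.711  0.001] 14.111543400344384
```

Call:
jog_arm([
  [[0.0005, 0, 0.002, 0, 0, 0, 1], [0, 0, 0.002, 0, 0, 0, 1], [0, 0, 0.002, 0, 0, 0, 1], [0, 0, 0.002, 0, 0, 0, 1], [0, 0, 0.002, 0, 0, 0, 1], [0, 0, 0, 0, 0, 0, 1]],
])

```text
t: 12.93
ee_pos: [498.5, 105.0, 336.2]
orientation: [-2.635, -1.711, 0.001]
ft_force: [-0.1, -0.0, -1.9]
width: 13.9
```

```bash
python3 s.py
```

```text
12.9333 [0.184 0.603] [498.531 105.032 336.24 ] [-0.087 -0.026 -1.871] [-0.076  0.107  0.006] [-2.635 -1.711  0.001] 13.933364088367705
```

Call:
jog_arm([
  [[0, 0, 0.001, 0, 0, 0, 1], [0, 0, 0.001, 0, 0, 0, 1], [0, 0, 0.001, 0, 0, 0, 1], [0, 0, 0, 0, 0, 0, 1]],
])

```text
t: 13.27
ee_pos: [498.7, 105.1, 333.5]
orientation: [-2.635, -1.711, 0.0]
ft_force: [-0.9, 0.1, -1.4]
width: 14.2
```

Call:
jog_arm([
  [[0, 0, 0.001, 0, 0, 0, 1], [0, 0, 0.001, 0, 0, 0, 1], [0, 0, 0, 0, 0, 0, 1]],
])

```text
t: 13.52
ee_pos: [498.7, 105.1, 331.6]
orientation: [-2.635, -1.711, -0.0]
ft_force: [-0.7, 1.0, -1.1]
width: 13.5
```

```bash
python3 s.py
```

```text
13.5167 [0.184 0.603] [498.719 105.08  331.555] [-0.659  0.975 -1.108] [-0.064  0.023  0.027] [-2.635 -1.711 -0.   ] 13.54981594106426
```

Call:
jog_arm([
  [[0, 0, 0.001, 0, 0, 0, 1], [0, 0, 0, 0, 0, 0, 1], [0, 0, 0, 0, 0, 0, 1]],
])

```text
t: 13.77
ee_pos: [498.8, 105.1, 330.7]
orientation: [2.635, 1.711, 0.0]
ft_force: [0.3, 0.8, -1.4]
width: 13.9
```

Call:
jog_arm([
  [[0, 0, 0.001, 0, 0, 0, 1], [0, 0, 0, 0, 0, 0, 1], [0, 0, 0, 0, 0, 0, 1]],
])

```text
t: 14.02
ee_pos: [498.8, 105.1, 329.7]
orientation: [2.635, 1.711, 0.0]
ft_force: [1.0, -0.5, -1.2]
width: 14.0
```

Call:
jog_arm([
  [[0, 0, 0.001, 0, 0, 0, 1], [0, 0, 0, 0, 0, 0, 1], [0, 0, 0, 0, 0, 0, 1]],
])

```text
t: 14.27
ee_pos: [498.8, 105.1, 328.7]
orientation: [2.635, 1.711, 0.0]
ft_force: [0.8, -0.2, -1.4]
width: 13.8
```

```bash
python3 s.py
```

```text
14.2667 [0.184 0.603] [498.79  105.103 328.679] [ 0.818 -0.201 -1.398] [-0.085 -0.176 -0.024] [2.635 1.711 0.   ] 13.832994571739544
```

Call:
jog_arm([
  [[0, 0, 0.001, 0, 0, 0, 1], [0, 0, 0, 0, 0, 0, 1], [0, 0, 0, 0, 0, 0, 1]],
])

```text
t: 14.52
ee_pos: [498.8, 105.1, 327.8]
orientation: [2.635, 1.711, 0.001]
ft_force: [1.0, -0.5, -0.9]
width: 13.7
```

Call:
jog_arm([
  [[0, 0, 0.001, 0, 0, 0, 1], [0, 0, 0, 0, 0, 0, 1], [0, 0, 0, 0, 0, 0, 1]],
])

```text
t: 14.77
ee_pos: [498.9, 105.0, 326.7]
orientation: [2.634, 1.711, 0.001]
ft_force: [2.4, -0.6, -3.1]
width: 14.4
```

Call:
jog_arm([
  [[0, 0, 0.001, 0, 0, 0, 1], [0, 0, 0, 0, 0, 0, 1], [0, 0, 0, 0, 0, 0, 1]],
])

```text
t: 15.02
ee_pos: [498.9, 105.1, 325.7]
orientation: [2.635, 1.711, 0.001]
ft_force: [3.6, -0.6, -2.1]
width: 13.9
```

```bash
python3 s.py; python3 ov2.py w5 498.9 105 131.7 498.9 105 1.152 "(205,140,285,210)"
```

```text
15.0167 [0.184 0.603] [498.905 105.072 325.69 ] [ 3.567 -0.605 -2.128] [-0.248 -0.698 -0.044] [2.635 1.711 0.001] 13.939043197942938
```

View pics/w5.png

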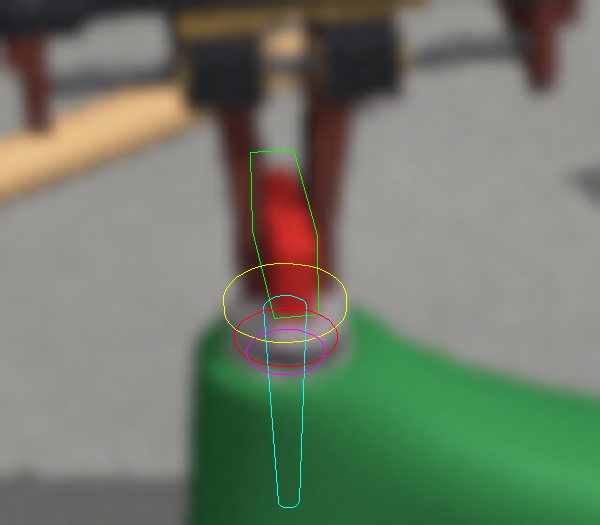

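Call:
jog_arm([
  [[0.0002, 0.0008, 0, 0, 0, 0, 1], [0, 0, 0, 0, 0, 0, 1], [0, 0, 0, 0, 0, 0, 1]],
])

```text
t: 15.32
ee_pos: [499.4, 105.0, 325.6]
orientation: [-2.635, -1.711, 0.0]
ft_force: [1.7, -0.2, -2.1]
width: 13.9
```

```bash
python3 s.py
```

```text
15.3167 [0.184 0.603] [499.433 104.962 325.623] [ 1.694 -0.231 -2.137] [-0.176 -0.425 -0.028] [-2.635 -1.711  0.   ] 13.91692102452652
```

Call:
jog_arm([
  [[0, 0, 0.001, 0, 0, 0, 1], [0, 0, 0, 0, 0, 0, 1], [0, 0, 0, 0, 0, 0, 1]],
])

```text
t: 15.57
ee_pos: [499.4, 105.0, 324.6]
orientation: [-2.635, -1.711, 0.0]
ft_force: [1.8, -1.2, -2.1]
width: 13.8
```

```bash
python3 s.py
```

```text
15.5667 [0.184 0.603] [499.427 104.951 324.563] [ 1.846 -1.162 -2.067] [-0.204 -0.385  0.008] [-2.635 -1.711  0.   ] 13.824759176268364
```

Call:
jog_arm([
  [[0, 0.0006, 0.0005, 0, 0, 0, 1], [0, 0, 0.0005, 0, 0, 0, 1], [0, 0, 0, 0, 0, 0, 1], [0, 0, 0, 0, 0, 0, 1]],
])

```text
t: 15.9
ee_pos: [499.9, 104.7, 323.5]
orientation: [-2.635, -1.711, 0.001]
ft_force: [0.5, -0.8, -1.3]
width: 13.8
```

```bash
python3 s.py
```

```text
15.9 [0.183 0.602] [499.873 104.679 323.523] [ 0.484 -0.85  -1.332] [-0.093 -0.037  0.014] [-2.635 -1.711  0.001] 13.81791816096637
```

Call:
jog_arm([
  [[0, 0, 0.0005, 0, 0, 0, 1], [0, 0, 0.0005, 0, 0, 0, 1], [0, 0, 0, 0, 0, 0, 1]],
])

```text
t: 16.15
ee_pos: [499.9, 104.7, 322.5]
orientation: [-2.635, -1.711, 0.001]
ft_force: [0.8, 0.1, -2.8]
width: 14.0
```

```bash
python3 s.py
```

```text
16.15 [0.183 0.602] [499.925 104.697 322.52 ] [ 0.752  0.064 -2.752] [-0.027  0.058 -0.053] [-2.635 -1.711  0.001] 13.967578296686689
```

```bash
python3 ov2.py w6 499.9 104.7 128.5 499.5 104.7 1.152 "(215,145,275,200)"
```

```text
(no output)
```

View pics/w6.png

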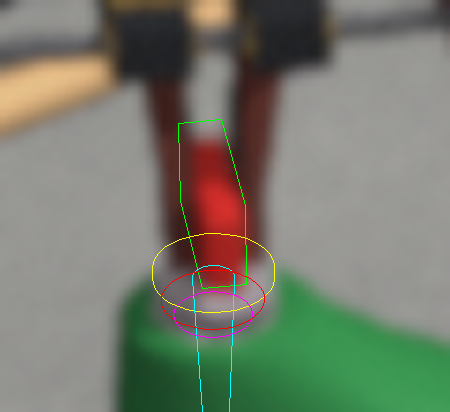

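```bash
python3 -c "
from h import *
im=ctrl.get_image('side')[150:200,220:270,::-1]
cv2.imwrite('pics/w7.png',cv2.resize(im,None,fx=12,fy=12,interpolation=cv2.INTER_LANCZOS4))"
```

```text
(no output)
```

View pics/w7.png

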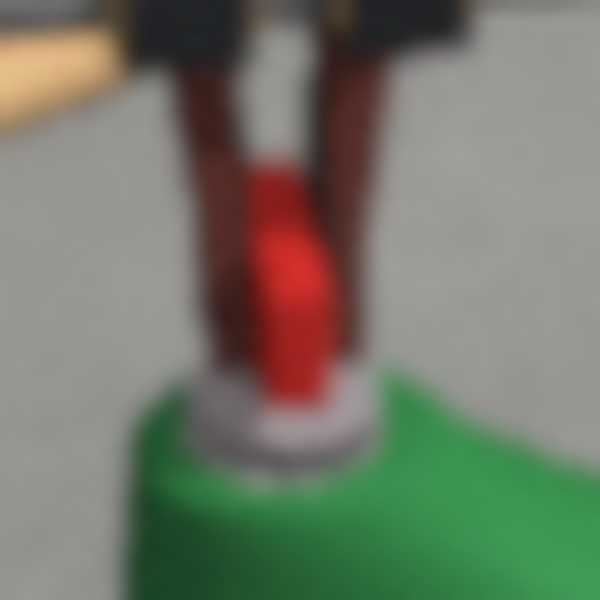

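```bash
python3 -c "
from h import *
for z in(120,123,126,129,133):
    print(z,proj('side',[489.4,87.7,z]),proj('side',[499.9,104.7,z+4]),'top of bar back end',proj('side',[499.9+26*.406+3,104.7+26*.913,z+44]))
o,d=ray('side',(0,0))
a=proj('side',[499.9-17,104.7+10.5,124]);b=proj('side',[499.9+17,104.7-10.5,124]);print(a,b)
print('rim front',proj('side',[490.4,89.3,120]))
"; python3 s.py
```

```text
120 [243.1147993  189.06087654] [243.01238574 183.02939215] top of bar back end [242.28332706 163.30278499]
123 [243.09673582 188.05215551] [242.99438333 182.02355264] top of bar back end [242.26405665 162.26171417]
126 [243.07861029 187.03996953] [242.97631988 181.01430299] top of bar back end [242.24472079 161.21710746]
129 [243.06042239 186.02430071] [242.95819508 180.00162582] top of bar back end [242.22531915 160.16894683]
133 [243.03607429 184.66462674] [242.93393272 178.64602765] top of bar back end [242.19934738 158.76583958]
[234.87762159 183.16054713] [251.13437882 182.89844307]
rim front [243.11140229 188.61123565]
16.25 [0.183 0.602] [499.939 104.672 322.563] [ 0.249  0.161 -1.207] [-0.142  0.058 -0.043] [-2.635 -1.711  0.001] 13.741714894676049
```

The picture shows the collar already close to the rim, at about z 122 to 127, with no axial force. It looks as if the lugs dropped straight into the thread starts. I check this by feeling for the slot floor in small steps.

Call:
jog_arm([
  [[0, 0, 0.0005, 0, 0, 0, 1], [0, 0, 0.0005, 0, 0, 0, 1], [0, 0, 0, 0, 0, 0, 1], [0, 0, 0, 0, 0, 0, 1]],
])

```text
t: 16.58
ee_pos: [500.0, 104.7, 321.6]
orientation: [-2.635, -1.711, 0.0]
ft_force: [0.1, 0.0, -1.2]
width: 13.6
```

Call:
jog_arm([
  [[0, 0, 0.0005, 0, 0, 0, 1], [0, 0, 0.0005, 0, 0, 0, 1], [0, 0, 0, 0, 0, 0, 1], [0, 0, 0, 0, 0, 0, 1]],
])

```text
t: 16.92
ee_pos: [500.0, 104.7, 320.6]
orientation: [-2.635, -1.711, 0.0]
ft_force: [0.1, 0.5, -1.4]
width: 13.8
```

```bash
python3 s.py
```

```text
16.9167 [0.183 0.602] [499.982 104.702 320.586] [ 0.1    0.506 -1.442] [ 0.063  0.215 -0.014] [-2.635 -1.711  0.   ] 13.805060470608483
```

Call:
jog_arm([
  [[0, 0, 0.0005, 0, 0, 0, 1], [0, 0, 0.0005, 0, 0, 0, 1], [0, 0, 0, 0, 0, 0, 1], [0, 0, 0, 0, 0, 0, 1]],
])

```text
t: 17.25
ee_pos: [500.0, 104.7, 319.6]
orientation: [-2.635, -1.711, 0.0]
ft_force: [-0.7, 0.0, -1.5]
width: 13.7
```

Call:
jog_arm([
  [[0, 0, 0.0005, 0, 0, 0, 1], [0, 0, 0.0005, 0, 0, 0, 1], [0, 0, 0, 0, 0, 0, 1], [0, 0, 0, 0, 0, 0, 1]],
])

```text
t: 17.58
ee_pos: [500.1, 104.7, 318.7]
orientation: [-2.635, -1.711, 0.0]
ft_force: [-1.4, -0.3, -1.0]
width: 13.9
```

```bash
python3 s.py
```

```text
17.5833 [0.183 0.602] [500.055 104.709 318.702] [-1.449 -0.338 -0.979] [ 0.039  0.259 -0.021] [-2.635 -1.711  0.   ] 13.897951584788506
```

Call:
jog_arm([
  [[-0.0001, -0.0004, 0.0005, 0, 0, 0, 1], [0, 0, 0.0005, 0, 0, 0, 1], [0, 0, 0, 0, 0, 0, 1], [0, 0, 0, 0, 0, 0, 1]],
])

```text
t: 17.92
ee_pos: [499.8, 104.8, 317.8]
orientation: [2.635, 1.711, 0.001]
ft_force: [-0.6, -0.2, 1.7]
width: 13.8
```

```bash
python3 s.py;  python3 -c "
from h import *
im=ctrl.get_image('side')[150:200,220:270,::-1]
cv2.imwrite('pics/w8.png',cv2.resize(im,None,fx=12,fy=12,interpolation=cv2.INTER_LANCZOS4))"
```

```text
17.9167 [0.183 0.602] [499.825 104.772 317.81 ] [-0.609 -0.22   1.749] [-0.111  0.118 -0.059] [2.635 1.711 0.001] 13.790102102753675
```

View pics/w8.png

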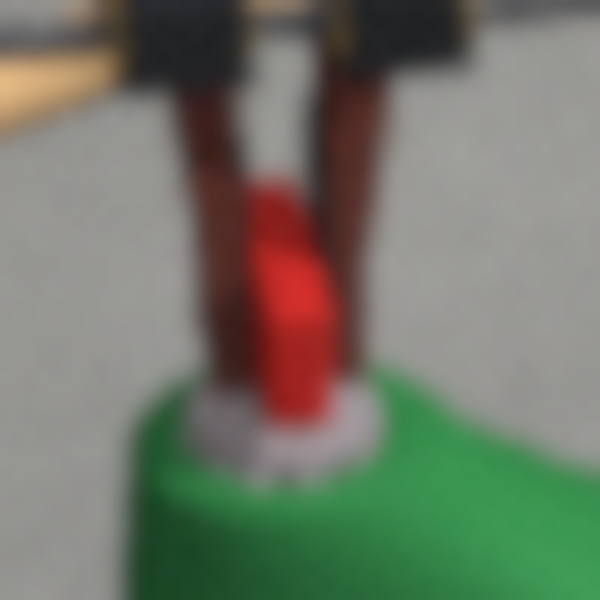

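Contact: Fz rose by about 3.5 N at TCP z ≈ 318, so the collar is about 2–3 mm above the rim, which fits "lugs in the thread starts". The picture agrees, with the collar just above the rim. Now screwing in clockwise with matched descent, checking torque.

Call:
jog_arm([
  [[0, 0, 0, 0, 0, 4, 1], [0, 0, 0.0001, 0, 0, 4, 1], [0, 0, 0, 0, 0, 0, 1]],
])

```text
t: 18.22
ee_pos: [499.8, 104.8, 317.7]
orientation: [2.749, 1.519, 0.001]
ft_force: [-0.4, 0.3, 1.1]
width: 14.1
```

```bash
python3 s.py
```

```text
18.2167 [0.183 0.744] [499.843 104.785 317.718] [-0.366  0.33   1.123] [-0.043  0.07  -0.002] [2.749 1.519 0.001] 14.11653533924204
```

Call:
jog_arm([
  [[0, 0, 0.0002, 0, 0, 4, 1], [0, 0, 0.0002, 0, 0, 4, 1], [0, 0, 0, 0, 0, 0, 1]],
])

```text
t: 18.47
ee_pos: [499.8, 104.8, 317.3]
orientation: [2.847, 1.327, 0.001]
ft_force: [0.6, -0.2, 0.8]
width: 14.1
```

```bash
python3 s.py
```

```text
18.4667 [0.183 0.882] [499.834 104.773 317.325] [ 0.597 -0.167  0.842] [-0.057  0.06   0.026] [2.847 1.327 0.001] 14.089142374545164
```

Call:
jog_arm([
  [[0, 0, 0.0002, 0, 0, 4, 1], [0, 0, 0.0002, 0, 0, 4, 1], [0, 0, 0, 0, 0, 0, 1]],
])

```text
t: 18.72
ee_pos: [499.8, 104.8, 316.9]
orientation: [2.932, 1.127, 0.001]
ft_force: [-0.0, -0.0, 1.3]
width: 13.7
```

```bash
python3 s.py
```

```text
18.7167 [0.183 1.02 ] [499.822 104.776 316.925] [-0.009 -0.043  1.309] [-0.072  0.049  0.061] [2.932 1.127 0.001] 13.687210868195475
```

Call:
jog_arm([
  [[0, 0, 0.0002, 0, 0, 4, 1], [0, 0, 0.0002, 0, 0, 4, 1], [0, 0, 0, 0, 0, 0, 1]],
])

```text
t: 18.97
ee_pos: [499.8, 104.8, 316.5]
orientation: [-3.003, -0.921, -0.001]
ft_force: [0.1, 0.9, 2.9]
width: 13.9
```

```bash
python3 s.py
```

```text
18.9667 [0.183 1.159] [499.795 104.817 316.522] [0.058 0.918 2.852] [-0.007  0.169  0.003] [-3.003 -0.921 -0.001] 13.887158146835715
```

Call:
jog_arm([
  [[0, 0, 0, 0, 0, 0, 1]],
])

```text
t: 19.05
ee_pos: [499.7, 104.8, 316.5]
orientation: [-3.002, -0.926, -0.001]
ft_force: [1.2, 0.8, 3.2]
width: 13.7
```

Call:
jog_arm([
  [[0, 0, 0, 0, 0, 0, 1]],
])

```text
t: 19.13
ee_pos: [499.7, 104.8, 316.5]
orientation: [3.003, 0.924, 0.001]
ft_force: [0.1, 0.1, 2.7]
width: 13.8
```

Call:
jog_arm([
  [[0, 0, -0.0008, 0, 0, 0, 1], [0, 0, 0, 0, 0, 0, 1]],
])

```text
t: 19.3
ee_pos: [499.8, 104.8, 317.3]
orientation: [3.004, 0.921, 0.001]
ft_force: [0.9, 0.5, 1.1]
width: 13.8
```

Call:
jog_arm([
  [[0, 0, 0, 0, 0, 0, 1]],
])

```text
t: 19.38
ee_pos: [499.7, 104.8, 317.2]
orientation: [-3.004, -0.92, -0.0]
ft_force: [1.4, 0.0, 1.2]
width: 14.0
```

Call:
jog_arm([
  [[0, 0, -0.0008, 0, 0, 0, 1], [0, 0, 0, 0, 0, 0, 1]],
])

```text
t: 19.55
ee_pos: [499.7, 104.8, 318.1]
orientation: [3.004, 0.919, 0.0]
ft_force: [0.8, 0.0, 1.2]
width: 13.9
```

Call:
jog_arm([
  [[0, 0, 0, 0, 0, 0, 1]],
])

```text
t: 19.63
ee_pos: [499.7, 104.8, 318.0]
orientation: [-3.004, -0.919, -0.0]
ft_force: [0.8, 0.6, 0.7]
width: 14.0
```

Call:
jog_arm([
  [[0, 0, -0.0008, 0, 0, 0, 1], [0, 0, 0, 0, 0, 0, 1]],
])

```text
t: 19.8
ee_pos: [499.6, 104.7, 318.7]
orientation: [3.004, 0.918, -0.0]
ft_force: [1.1, -0.1, 0.3]
width: 13.8
```

```bash
python3 s.py
```

```text
19.8 [0.183 1.161] [499.587 104.713 318.69 ] [ 1.14  -0.096  0.308] [-0.04  -0.12  -0.017] [ 3.004  0.918 -0.   ] 13.782772080510563
```

Call:
jog_arm([
  [[0, 0, -0.0008, 0, 0, 0, 1], [0, 0, 0, 0, 0, 0, 1]],
])

```text
t: 19.97
ee_pos: [499.6, 104.7, 319.4]
orientation: [3.004, 0.918, -0.001]
ft_force: [2.1, -0.2, -1.4]
width: 13.7
```

```bash
python3 s.py; python3 ov2.py w9 499.8 104.7 124 499.3 104.7 .6 "(215,145,275,200)"
```

```text
19.9667 [0.183 1.161] [499.582 104.689 319.422] [ 2.124 -0.217 -1.38 ] [-0.158 -0.193 -0.026] [ 3.004  0.918 -0.001] 13.743468637531068
```

View pics/w9.png

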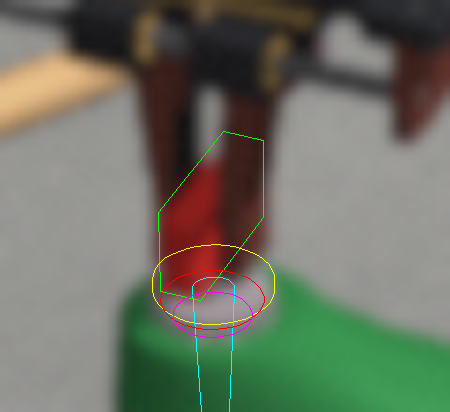

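Call:
jog_arm([
  [[0, 0, 0.001, 0, 0, 0, 1], [0, 0, 0.0002, 0, 0, 4, 1], [0, 0, 0.0001, 0, 0, 4, 1], [0, 0, 0, 0, 0, 0, 1]],
])

```text
t: 20.35
ee_pos: [499.7, 104.7, 318.3]
orientation: [3.062, 0.703, 0.0]
ft_force: [1.0, -1.9, 1.7]
width: 13.7
```

```bash
python3 s.py
```

```text
20.35 [0.183 1.303] [499.699 104.68  318.335] [ 0.968 -1.906  1.684] [-0.313 -0.138  0.046] [3.062 0.703 0.   ] 13.737625227539771
```

Call:
jog_arm([
  [[0, 0, 0.0002, 0, 0, 4, 1], [0, 0, 0.0002, 0, 0, 4, 1], [0, 0, 0, 0, 0, 0, 1]],
])

```text
t: 20.6
ee_pos: [499.7, 104.7, 318.0]
orientation: [3.103, 0.491, 0.0]
ft_force: [1.0, -0.8, -0.0]
width: 13.8
```

```bash
python3 s.py
```

```text
20.6 [0.183 1.441] [499.747 104.688 317.96 ] [ 0.97  -0.822 -0.022] [-0.431 -0.131 -0.018] [3.103 0.491 0.   ] 13.832495024384055
```

Call:
jog_arm([
  [[0, 0, 0, 0, 0, 0, 1]],
])

```text
t: 20.68
ee_pos: [499.7, 104.7, 318.0]
orientation: [3.102, 0.497, 0.0]
ft_force: [0.7, -0.8, 0.9]
width: 13.7
```

```bash
python3 s.py
```

```text
20.6833 [0.183 1.437] [499.74  104.671 317.952] [ 0.712 -0.804  0.866] [-0.449 -0.154 -0.   ] [3.102 0.497 0.   ] 13.748122451331453
```

Call:
jog_arm([
  [[0, 0.0004, 0.0002, 0, 0, 4, 1], [0, 0, 0.0003, 0, 0, 4, 1], [0, 0, 0, 0, 0, 0, 1]],
])

```text
t: 20.93
ee_pos: [499.8, 104.3, 317.4]
orientation: [3.129, 0.274, 0.0]
ft_force: [0.2, -1.9, 0.9]
width: 13.7
```

```bash
python3 s.py
```

```text
20.9333 [0.183 1.579] [499.813 104.338 317.397] [ 0.163 -1.919  0.94 ] [-0.367 -0.109  0.015] [3.129 0.274 0.   ] 13.653445262966079
```

Call:
jog_arm([
  [[0, 0, 0.0002, 0, 0, 4, 1], [0, 0, 0.0003, 0, 0, 4, 1], [0, 0, 0, 0, 0, 0, 1]],
])

```text
t: 21.18
ee_pos: [499.9, 104.3, 316.9]
orientation: [3.141, 0.057, 0.0]
ft_force: [1.1, -1.7, 1.6]
width: 13.8
```

```bash
python3 s.py
```

```text
21.1833 [0.182 1.717] [499.867 104.305 316.93 ] [ 1.087 -1.659  1.565] [-0.475 -0.204 -0.02 ] [3.141 0.057 0.   ] 13.759102676508144
```

Call:
jog_arm([
  [[0, 0, 0, 0, 0, 0, 1]],
])

```text
t: 21.27
ee_pos: [499.9, 104.3, 316.9]
orientation: [3.141, 0.062, 0.0]
ft_force: [1.2, -2.5, 0.9]
width: 13.8
```

```bash
python3 s.py
```

```text
21.2667 [0.183 1.714] [499.864 104.33  316.946] [ 1.222 -2.542  0.884] [-0.524 -0.182  0.036] [3.141 0.062 0.   ] 13.756833026619326
```

Call:
jog_arm([
  [[0, 0, -0.001, 0, 0, 0, 1], [0, 0, 0, 0, 0, 0, 1]],
])

```text
t: 21.43
ee_pos: [499.8, 104.4, 317.8]
orientation: [3.141, 0.059, 0.0]
ft_force: [2.9, -2.8, -1.0]
width: 14.0
```

Call:
jog_arm([
  [[0, 0, 0, 0, 0, 0, 1]],
])

```text
t: 21.52
ee_pos: [499.8, 104.3, 317.9]
orientation: [3.141, 0.057, 0.0]
ft_force: [2.0, -2.9, -1.2]
width: 13.7
```

Call:
jog_arm([
  [[0, 0, -0.001, 0, 0, 0, 1], [0, 0, 0, 0, 0, 0, 1]],
])

```text
t: 21.68
ee_pos: [499.8, 104.4, 318.8]
orientation: [3.141, 0.056, 0.0]
ft_force: [1.9, -1.0, -2.7]
width: 13.7
```

Call:
jog_arm([
  [[0, 0, 0, 0, 0, 0, 1]],
])

```text
t: 21.77
ee_pos: [499.8, 104.4, 318.8]
orientation: [3.141, 0.055, 0.0]
ft_force: [2.7, -1.9, -3.7]
width: 14.1
```

```bash
python3 s.py;python3 -c "
from h import *
im=ctrl.get_image('side')[150:200,220:270,::-1]
cv2.imwrite('pics/w10.png',cv2.resize(im,None,fx=12,fy=12,interpolation=cv2.INTER_LANCZOS4))"
```

```text
21.7667 [0.183 1.718] [499.817 104.386 318.817] [ 2.719 -1.943 -3.65 ] [-0.552 -0.507  0.021] [3.141 0.055 0.   ] 14.149255878958499
```

View pics/w10.png

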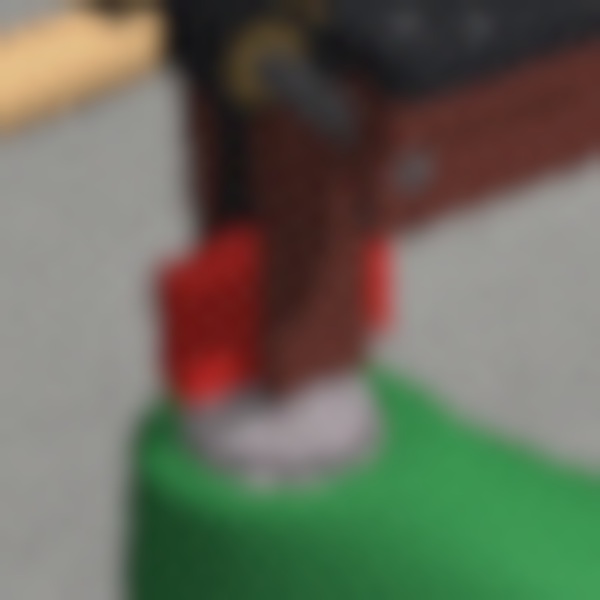

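Lifting now meets resistance (Fz −3.7 N) and the floor has dropped by about 1.4 mm: the lugs are in the covered groove. I recentre slightly for the side force and keep turning clockwise with matched descent.

Call:
jog_arm([
  [[0.0005, 0.0005, 0.001, 0, 0, 0, 1], [0, 0, 0.0006, 0, 0, 0, 1], [0, 0, 0.0002, 0, 0, 4, 1], [0, 0, 0.0002, 0, 0, 4, 1], [0, 0, 0, 0, 0, 0, 1]],
])

```text
t: 22.23
ee_pos: [500.1, 104.0, 316.9]
orientation: [-3.137, 0.169, 0.001]
ft_force: [1.0, 0.1, 1.3]
width: 14.1
```

```bash
python3 s.py
```

```text
22.2333 [0.182 1.86 ] [500.136 103.99  316.907] [1.025 0.068 1.262] [-0.159  0.063 -0.002] [-3.137  0.169  0.001] 14.067506952585184
```

Call:
jog_arm([
  [[0, 0, 0.0002, 0, 0, 4, 1], [0, 0, 0.0002, 0, 0, 4, 1], [0, 0, 0, 0, 0, 0, 1]],
])

```text
t: 22.48
ee_pos: [500.2, 103.9, 316.5]
orientation: [3.118, -0.384, -0.001]
ft_force: [0.8, -1.7, 0.7]
width: 13.4
```

```bash
python3 s.py
```

```text
22.4833 [0.182 1.997] [500.185 103.898 316.508] [ 0.804 -1.655  0.746] [-0.323 -0.018 -0.015] [ 3.118 -0.384 -0.001] 13.414553205654359
```

Call:
jog_arm([
  [[0, 0, 0.0002, 0, 0, 4, 1], [0, 0, 0.0002, 0, 0, 4, 1], [0, 0, 0, 0, 0, 0, 1]],
])

```text
t: 22.73
ee_pos: [500.2, 103.9, 316.1]
orientation: [3.084, -0.598, -0.001]
ft_force: [0.7, -1.8, 0.8]
width: 13.9
```

```bash
python3 s.py
```

```text
22.7333 [0.182 2.135] [500.194 103.89  316.081] [ 0.739 -1.798  0.79 ] [-0.338 -0.013 -0.021] [ 3.084 -0.598 -0.001] 13.904574936372295
```

Call:
jog_arm([
  [[0, 0, 0.0002, 0, 0, 4, 1], [0, 0, 0.0001, 0, 0, 4, 1], [0, 0, 0, 0, 0, 0, 1]],
])

```text
t: 22.98
ee_pos: [500.2, 103.8, 316.0]
orientation: [3.035, -0.81, -0.001]
ft_force: [-0.1, -3.4, 4.5]
width: 13.8
```

```bash
python3 s.py
```

```text
22.9833 [0.181 2.274] [500.174 103.798 316.04 ] [-0.111 -3.435  4.46 ] [-0.598  0.181 -0.037] [ 3.035 -0.81  -0.001] 13.849097099875596
```

Call:
jog_arm([
  [[0, 0, 0, 0, 0, 0, 1]],
])

```text
t: 23.07
ee_pos: [500.2, 103.8, 316.0]
orientation: [3.036, -0.806, -0.0]
ft_force: [-1.1, -2.4, 5.5]
width: 14.0
```

```bash
python3 s.py
```

```text
23.0667 [0.181 2.271] [500.181 103.771 316.029] [-1.107 -2.378  5.541] [-0.675  0.39  -0.022] [ 3.036 -0.806 -0.   ] 13.951610509432435
```

TCP z now stops rigidly at 316.03 with Fz up to +5.5 N, which fits the collar on the rim. I relieve the press slightly, add a small turn, and look.

Call:
jog_arm([
  [[0, 0, -0.0002, 0, 0, 0, 1], [0, 0, 0, 0, 0, 4, 1], [0, 0, 0, 0, 0, 3, 1], [0, 0, 0, 0, 0, 0, 1]],
])

```text
t: 23.4
ee_pos: [500.1, 103.7, 316.0]
orientation: [2.979, -0.996, -0.001]
ft_force: [-0.6, -4.3, 4.4]
width: 14.2
```

```bash
python3 s.py;python3 -c "
from h import *
im=ctrl.get_image('side')[150:200,220:270,::-1]
cv2.imwrite('pics/w11.png',cv2.resize(im,None,fx=12,fy=12,interpolation=cv2.INTER_LANCZOS4))"
```

```text
23.4 [0.181 2.398] [500.105 103.719 316.042] [-0.613 -4.316  4.444] [-0.869  0.333 -0.009] [ 2.979 -0.996 -0.001] 14.150437449815271
```

View pics/w11.png

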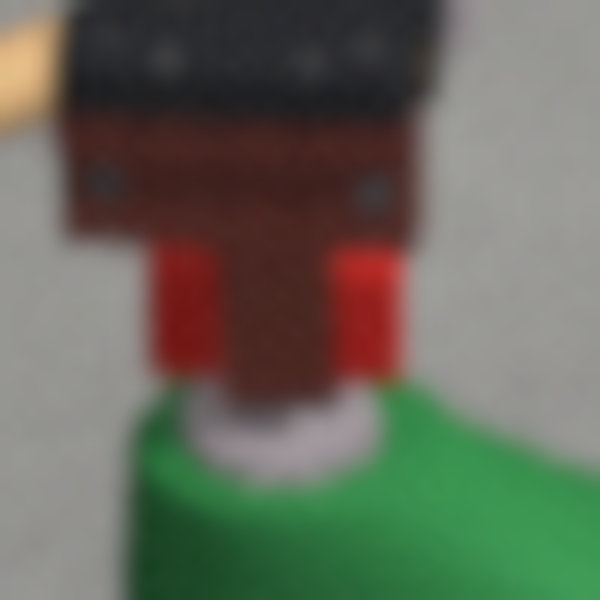

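Collar now appears seated on the rim (crop 285,440). Relieving side load, then releasing.

Call:
jog_arm([
  [[0.0005, 0.0006, -0.0002, 0, 0, 0, 1], [0, 0, 0, 0, 0, 0, 1]],
])

```text
t: 23.62
ee_pos: [500.2, 103.2, 316.0]
orientation: [-2.98, 0.995, 0.001]
ft_force: [-0.6, -0.9, 1.1]
width: 14.0
```

```bash
python3 s.py
```

```text
23.6167 [0.18  2.395] [500.218 103.209 316.041] [-0.565 -0.851  1.14 ] [-0.066  0.313  0.025] [-2.98   0.995  0.001] 14.047103351590442
```

Call:
jog_arm([
  [[0, 0, 0, 0, 0, 0, 0.6], [0, 0, 0, 0, 0, 0, 0.4], [0, 0, 0, 0, 0, 0, 0], [0, 0, 0, 0, 0, 0, 0], [0, 0, 0, 0, 0, 0, 0], [0, 0, 0, 0, 0, 0, 0]],
])

```text
t: 24.12
ee_pos: [500.3, 103.2, 316.1]
orientation: [-2.979, 0.997, 0.0]
ft_force: [-0.3, -0.0, -0.1]
width: 43.2
```

```bash
python3 s.py; python3 pic.py w12 "(205,130,285,220)" "(150,100,310,260)"
```

```text
24.1167 [0.18  2.397] [500.326 103.168 316.112] [-0.3   -0.018 -0.056] [ 0.03   0.199 -0.046] [-2.979  0.997  0.   ] 43.24854720812182
```

View pics/w12.png

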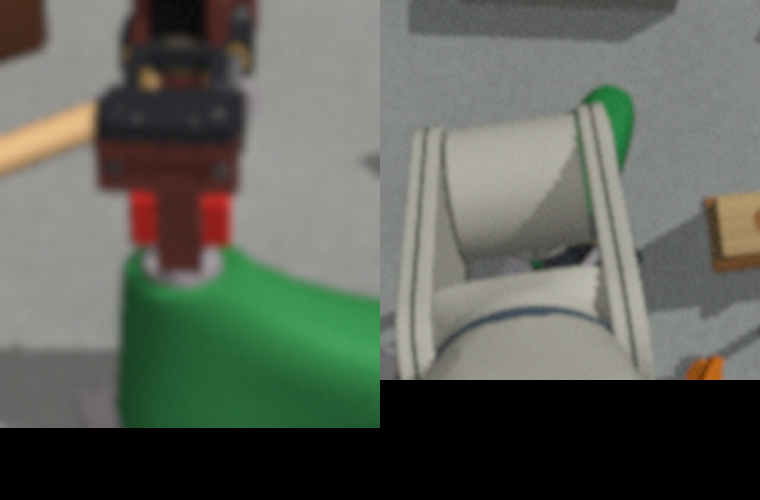

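Released; screw stays upright. Raising clear and moving aside to check.

Call:
jog_arm([
  [[0, 0, -0.004, 0, 0, 0, 0], [0, 0, -0.01, 0, 0, 0, 0], [0, 0, -0.02, 0, 0, 0, 0], [0, 0, -0.025, 0, 0, 0, 0], [0, 0, -0.025, 0, 0, 0, 0], [0, 0, -0.025, 0, 0, 0, 0], [-0.03, 0, 0, 0, 0, 0, 0], [-0.03, 0, 0, 0, 0, 0, 0], [-0.03, 0, 0, 0, 0, 0, 0], [-0.03, 0, 0, 0, 0, 0, 0], [0, 0, 0, 0, 0, 0, 0]],
])

```text
t: 25.13
ee_pos: [406.0, 163.4, 425.5]
orientation: [-2.974, 0.969, 0.018]
ft_force: [-0.4, 0.3, -0.1]
width: 43.8
```

```bash
python3 s.py; python3 pic.py w13 "(205,140,285,220)" "(180,150,260,230)"; python3 ov2.py w14 500.2 103.7 120 499.5 104 -.645 "(220,150,270,200)"
python3 - <<'E'
from fit import *
ims={c:ctrl.get_image(c) for c in("side","top")}
w={"side":(222,155,265,195),"top":(200,180,245,220)}
x0=(500,104,-.645)
for k in(["side"],["side","top"]):
    print(k,fitbar({c:ims[c] for c in k},w,120,x0))
print(fitbar(ims,w,120,x0,True))
E
```

```text
25.1333 [0.35 2.54] [405.951 163.423 425.506] [-0.401  0.267 -0.07 ] [ 0.023  0.201 -0.015] [-2.974  0.969  0.018] 43.82379533207437
['side'] (array([49.93423323, 10.39878308, -0.57901855]), np.float64(32.650754517493276))
['side', 'top'] (array([50.01588637, 10.56897314, -0.62393093]), np.float64(63.239677047289504))
(array([50.04457562, 10.62065164, -0.58248473, 11.77579022]), np.float64(58.360269127258746))
```

View pics/w13.png

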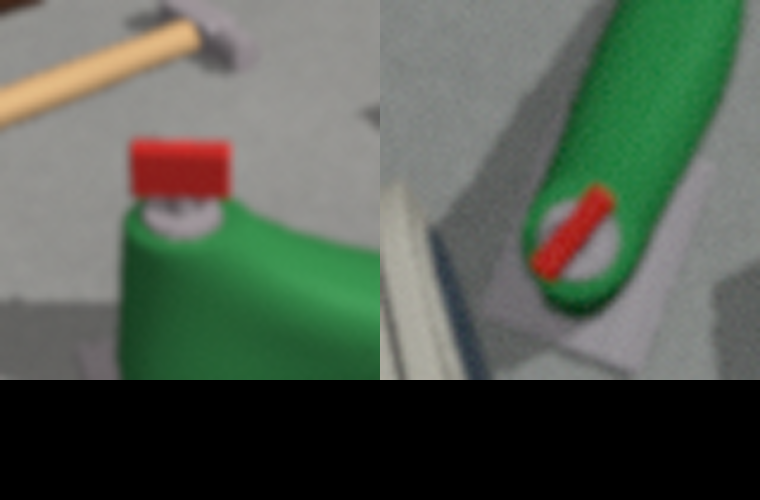

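View pics/w14.png

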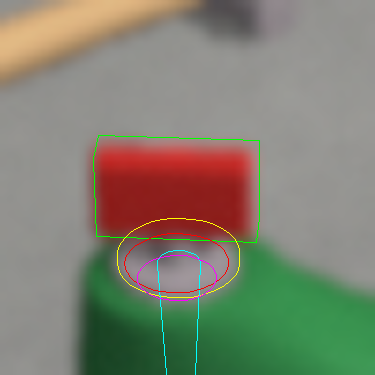

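The free-height fit puts the collar at z 117.8, against 117.7 measured the same way for the rim. It is centred within about 1 mm and looks upright in both views. Handing in.

```bash
python3 -c "
from workcell import ctrl
print(ctrl.close_job())"
```

```text
the job is handed in; nothing more can be done
None
```

The red-handled screw is threaded into the last with its collar on the rim, and I have let go of it and handed the job in. The hand-in gives no verdict, so this rests on my own checks.

- **Thread start:** I did not need the backwards search. The lugs dropped into the thread starts on the way down, with contact about 3 mm above the rim. A lift test later met resistance, which confirmed they were in the covered groove.
- **Screwing in:** I turned it about 1.8 rad clockwise with matched descent until z stopped rigidly. Peak forces I read were about 5.5 N axial and 4.3 N sideways. The twisting moment stayed around 0.06 N m or less.
- **Final checks:**
  - The bar fit with free height put the collar at z 117.8 mm, against 117.7 mm for the rim measured by triangulation.
  - The collar centre was about 1 mm from the rim centre.
  - The screw looked upright in both pictures.
- **What disagreed or was not checked:**
  - Both heights came out about 2 mm under the nominal 120 mm, which I put down to camera calibration.
  - Early on I assumed a grip offset 2 mm too small. I corrected it from the contacts.
  - How far the insert is pressed down cannot be read directly. The axial force was close to zero before release.
  - I did not measure the pins, tin, brush or hammer again at the end, but nothing was felt or seen touching them.
- **Joint limit:** the last joint ended at its 2.54 rad limit while I was moving clear.

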